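Slide the well plate between heater and stirrer to the stop

ROBOT

A 6-joint arm with a two-finger parallel gripper is mounted at the origin on the work surface. World frame = base frame: x ahead of the robot, y to its left, z up, the work surface at z = 0. Lengths are in m, angles in rad, forces in N, time in s.
With the tool pointing down it reaches from about 0.375 to 0.975 m from the base axis. Payload 3.8 kg.
Tool frame: the origin (TCP) lies midway between the tips of the shut fingers; the grasp point (between the pads) lies 19 mm behind it (manip.tcp_to_grasp is the distance from the TCP to the grasp point, in m); z points along the fingers, y is the line along which they close (so a half turn about z gives the same grasp; the last joint's range is limited). The gripper opens to 88 mm and grips with 3 to 60 N. Pads are 18 mm wide; open, the fingers measure 123 mm over their backs; the gripper's body (75 mm by 187 mm) begins 45 mm behind the grasp point.
Start: joints at [-1.232, 0.264, 1.604, -0, 1.274, -0.037], TCP at [0.248, -0.628, 0.2] pointing down, gripper open.
Joint ranges: [-2.63, 2.63], [-0.94, 2.18], [0.31, 2.57], [-1.31, 4.45], [0, 2.66], [-2.55, 2.55]. Speed limits (rad/s): [2.57, 2.57, 3.14, 3.14, 3.14, 3.14].

INTERFACE

Orientations are given as a rotation vector (axis times angle).
In Python, from cell import manip, planner, snapshot, camera_model, order, finder gives the robot as it stands. Calls block until the motion is done:
- manip.move_ptp(position, orientation): joint-space move of the TCP to a pose.
- manip.movel(position, rot=None, vel=0.15, until_force=None): straight line of the TCP; rot=None keeps the orientation; vel is the mean speed in m/s. With until_force (N) it stops when the force on the tool has changed by that much, and returns True; else False.
- manip.move_joints(angles): joint-space move.
- manip.gripper_to(opening): opening from 0.0 (shut) to 1.0 (fully open); the grip force is fixed at half the most; returns when the fingers have stopped.
- manip.dwell(seconds).
- planner.solve_ik(position, orientation): joint angles nearest the present ones, or None.
- snapshot(name): name is "side" or "top" or "wrist"; returns (picture, depth): 420x560x3 uint8, blue, green, red; 420x560 float32, m along the optical axis (not along the pixel's ray), 0 where there is no reading.
- camera_model(name): a dict with "intrinsics" (3x3 intrinsics, pixels), "R" (3x3) and "t" (3): a world point X has camera coordinates R X + t. Camera axes: x right, y down, z forward; pixel columns grow to the right and rows downward; lengths in m; the calibration is good to about 2 mm. The wrist camera is an equidistant fisheye: a pixel r from the principal point sees the ray r / f radians off the axis. A picture is of the moment at which its call begins: read the wrist's pose just before it. camera_model takes no time and is no camera call; for the wrist camera it gives the pose at the moment of the call.
A pose or a line that the arm cannot do raises manip.MotionError and nothing moves.
- order.finish_job(): hands the job in; it is judged then, once.
Trained networks look in the newest picture that a camera, given by its name, has taken for a name from the list of things; names that differ only in an ending like _2 or _b are one class to them, and where a whole thing is asked for, a point or a joint stands for the part that bears it (a point fixed in the world has none). Each returns a list of dicts, best first, with "conf" (0 to 1); they miss things now and then, are a little off and sometimes report something else, mostly with a low value. They report only what shows in the picture. A call takes as long as a camera call. They do not tell look-alikes from the thing itself.
- finder.find_in(camera, name): "extent" ([left, top, right, bottom] in pixels, round what is visible of it).
- finder.outline_of(camera, name): "mask" (420x560 bool, what is visible of it) and "extent" ([left, top, right, bottom] in pixels, round what is visible of it).
- finder.spot_point(camera, name): "uv" ([column, row] in pixels: a listed point, or the origin of a listed thing).
Readings, each from a call of its own:
- manip.current_clock(): time.
- manip.current_joint_pos(): joint angles.
- manip.current_joint_velocities(): joint speeds.
- manip.current_joint_torque(): joint torques, N m.
- manip.current_ee_pos(): TCP position.
- manip.current_tool_rot(): TCP orientation.
- manip.current_force(): force on the tool from outside, world axes, zero at the start.
- manip.current_wrist_torque(): the same for the moment, N m.
- manip.current_finger_gap(): opening from 0.0 (shut) to 1.0 (fully open).
- manip.current_grasp_force(): force on a finger pad.
Only numpy, scipy, OpenCV 4.12 (cv2) and the standard library are available. Lean on these libraries where they do the work, as an engineer would, in place of code of your own. Each camera call takes 0.05 s, during which the arm holds its last target. There are 200 camera calls.

TASK

Push the white well plate along the bench, through the narrow gap between the block heater and the magnetic stirrer, and on over the grey mat until its leading end rests square against the aluminium stop bar. The wells are full, so it must stay flat on the bench all the way: never lift or tip it. Leave the other things on the bench where they are.

Things in the scene. Friction and masses are not known exactly. Their poses are not given: they have to be found in the camera images.
- plate: White 24-well culture plate, loose on the bench: slab 85 mm (x) by 127 (y) by 22 tall, 0.1 to 0.21 kg, slides with 0.5 to 3 N. Its sides are upright to 16 mm; the rim above is set in 3 mm. Origin at the centre of its underside. It starts on the station's -y side, up to 50 mm off the lane's centreline and turned up to 0.3 rad from it, its +y end towards the gap.
- station: Fixed inspection station, one bolted-down piece. Origin on the bench midway in the gap; +y is the way the plate goes through, x is across. Gap: x -45.5 to +45.5 mm (91 wide), y -45 to +45 mm, between heater (-x) and stirrer (+x). Beyond lie a thin grey mat flush with the bench (x -65 to +65, y +61 to +201 mm) and the stop bar. Turned -0.15 to 0.25 rad from the world axes.
- heater (a point): Centre of the top of the white block heater, the gap's -x side: 80 mm in station x, 90 in y, 42 tall, upright corners rounded by 12 mm, fixed. At station x -85.5, y 0 mm.
- stirrer (a point): Centre of the top of the grey magnetic stirrer, the gap's +x side: 110 mm in station x, 90 in y, 42 tall, upright corners rounded by 12 mm, fixed; a knob sticks 10 mm out of its -y face. At station x +100.5, y 0 mm.
- stop (a point): Foot of the middle of the near face of the aluminium stop bar, at station x 0, y +200 mm. Bar fixed, 130 mm in x, 16 thick, 22 tall. With the plate square against it, the plate's origin is at station y +136.5 mm.
- dish: Closed clear plastic petri dish, 58 mm across, 15 mm tall, near the approach side of the stirrer. Bystander; origin at the centre of its underside.
- jar: Small amber capped jar, 36 mm across, 46 mm tall, standing beside the mat on the heater's side. Bystander; origin at the centre of its underside.
- pen: Grey marker pen 130 x 12 x 12 mm lying beside the mat on the stirrer's side. Bystander; origin at the centre of its underside.
- beaker: Empty glass beaker, 70 mm across, 85 mm tall. Bystander; origin at the centre of its underside.
- bottle: Amber reagent bottle, 70 mm across, 160 mm tall. Bystander; origin at the centre of its underside.
- tipbox: Closed grey pipette-tip box with a plain clear lid, 120 x 85 x 57 mm. Bystander; origin at the centre of its underside.
Mind the look-alikes: they are no part of the job. Several things have the shape of the plate; the one meant has the colours described above.

How it is judged:
On the way:
1. the plate is in the gap between heater and stirrer, flat on the bench (y of plate in the frame of station between -0.05 and 0.05 m and x of plate in the frame of station between -0.008 and 0.008 m and height (world z) of plate below 0.005 m), for 0.1 s.
At the end, for the whole second after the job is handed in: The plate has gone through the gap and lies still and flat on the mat, its leading end against the stop bar (within 6 mm), within 25 mm of the centreline and square to the bar within 0.08 rad (y of plate in the frame of station between 0.1305 and 0.14 m and x of plate in the frame of station between -0.025 and 0.025 m and angle between the y axis of plate and the y axis of station, either way round below 0.08 rad and height (world z) of plate below 0.004 m and angle between plate's own z axis and vertical below 0.05 rad and linear speed of plate below 0.01 m/s); the robot touches nothing.
It fails at once if the plate is lifted more than 8 mm or tipped more than 0.15 rad (height (world z) of plate above 0.008 m or angle between plate's own z axis and vertical above 0.15 rad).
It fails at once if another thing on the bench is moved more than 25 mm or tipped over (distance of any of dish, jar, pen, beaker, bottle, tipbox from where it was at the start of the episode above 0.025 m or angle between any of dish, jar, pen, beaker, bottle, tipbox's own z axis and vertical above 0.5 rad).
It also fails if it takes over 64 s, if anything falls off the work surface, if the arm or the gripper's body presses on something with over 40 N, if the wrist force passes 120 N, or if a joint passes its speed limit or range.

## Working session

There is one attempt and no reset: what is moved stays moved. The work goes in short steps, each a Python script; the robot and the scene stay as the last script left them, time stands still between calls to the robot, and variables do not carry over. Pictures are saved under pics/ and viewed, at most 10 in all, crops included, and the job is handed in when it is done.

```bash
ls; mkdir -p pics
cat > h.py <<'E'
import numpy as np, cv2
from cell import manip, planner, snapshot, camera_model, order, finder
def ray(cam,uv):
    m=camera_model(cam);K=m["intrinsics"];R=np.array(m["R"]);t=np.array(m["t"])
    x=(uv[0]-K[0][2])/K[0][0];y=(uv[1]-K[1][2])/K[1][1]
    if cam=="wrist":
        r=np.hypot(x,y);s=np.sin(r)/max(r,1e-9);d=np.array([x*s,y*s,np.cos(r)])
    else: d=np.array([x,y,1.])
    return -R.T@t, R.T@d
def at_z(cam,uv,z):
    o,d=ray(cam,uv);return o+d*(z-o[2])/d[2]
def tri(c1,u1,c2,u2):
    o1,d1=ray(c1,u1);o2,d2=ray(c2,u2)
    s=np.linalg.lstsq(np.c_[d1,-d2],o2-o1,rcond=None)[0]
    a,b=o1+s[0]*d1,o2+s[1]*d2
    return (a+b)/2,np.linalg.norm(a-b)
E
python3 - <<'E'
from h import *
for c in ("top","side"):
    p,d=snapshot(c);cv2.imwrite(f"pics/{c}0.png",p);np.save(f"{c}_d.npy",d)
    m=camera_model(c);print(c,"pos",(-np.array(m["R"]).T@m["t"]).round(3))
    for n in ("plate","heater","stirrer","stop","dish","jar","pen","beaker","bottle","tipbox"):
        r=finder.spot_point(c,n)
        for q in r[:3]: print(n,np.round(q["uv"],1),round(q["conf"],2),at_z(c,q["uv"],0.042 if n in("heater","stirrer") else 0).round(3))
print(manip.current_clock())
E
```

```text
pics
top pos [0.523 0.002 1.329]
plate [350.6 142.6] 0.88 [ 0.778 -0.208  0.   ]
plate [332.5 219.2] 0.82 [ 0.562 -0.149  0.   ]
plate [362.7 276. ] 0.62 [ 0.4   -0.229  0.   ]
heater [273.7 250.4] 0.8 [0.48  0.019 0.042]
stirrer [263.9 184.5] 0.8 [0.661 0.041 0.042]
stop [199.7 234.3] 0.87 [0.529 0.226 0.   ]
stop [217.1 182.9] 0.69 [0.673 0.174 0.   ]
dish [288.8 152.7] 0.66 [ 0.754 -0.031  0.   ]
dish [142.8 275.7] 0.39 [0.418 0.387 0.   ]
jar [218.6 271.7] 0.73 [0.423 0.175 0.   ]
pen [220. 185.] 0.51 [0.667 0.166 0.   ]
beaker [427.9 194.3] 0.88 [ 0.625 -0.423  0.   ]
bottle [142.1 276.2] 0.92 [0.417 0.389 0.   ]
tipbox [124.3 206.9] 0.55 [0.612 0.436 0.   ]
side pos [0.436 0.905 0.859]
plate [299.5 184.1] 0.97 [ 0.556 -0.14   0.   ]
plate [363.5 167.8] 0.97 [ 0.385 -0.239 -0.   ]
heater [326.6 214.9] 0.95 [0.47  0.019 0.042]
heater [298.7 182.7] 0.65 [ 0.553 -0.094  0.042]
stirrer [250.7 209.2] 0.62 [0.657 0.026 0.042]
stop [283.8 287.4] 0.91 [0.545 0.222 0.   ]
stop [234.1 265.2] 0.53 [0.668 0.175 0.   ]
dish [225.6 203.5] 0.5 [ 0.738 -0.032  0.   ]
dish [341.2 366.9] 0.18 [0.407 0.397 0.   ]
jar [343.5 277.6] 0.64 [0.416 0.175 0.   ]
jar [296.  180.8] 0.55 [ 0.567 -0.153  0.   ]
pen [234.3 267. ] 0.69 [0.666 0.18  0.   ]
beaker [288.9 128.1] 0.82 [ 0.625 -0.413  0.   ]
bottle [341.8 364.9] 0.68 [0.406 0.392 0.   ]
tipbox [234.3 368.9] 0.86 [0.609 0.431 0.   ]
1.1
```

```bash
sleep 1
```

```text
(no output)
```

View pics/top0.png

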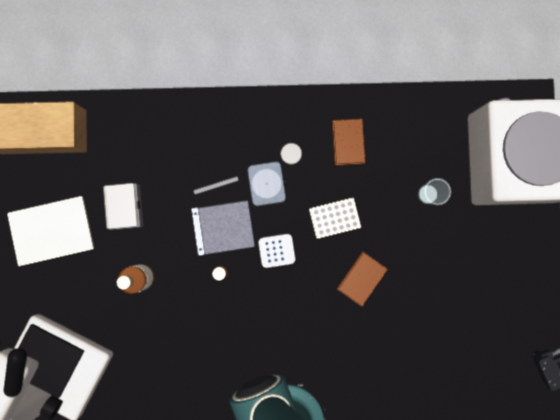

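View pics/side0.png

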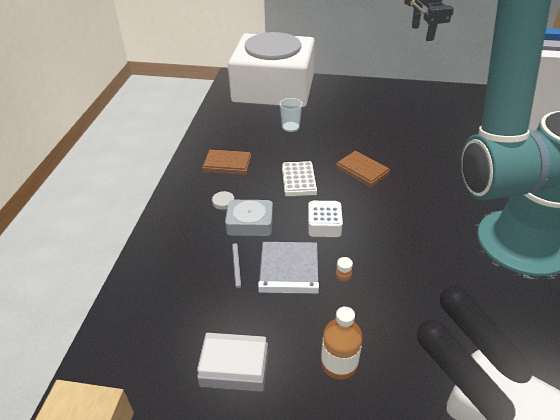

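The white plate is at top-view pixel (335,218). The heater is at (276,251), the stirrer at (266,184), the mat at (225,228) and the stop bar at about (198,231). The two brown plates at (349,142) and (362,279) are look-alikes. Next I'll take a closer look from the wrist camera, at two places.

```bash
cat >> h.py <<'E'
from scipy.spatial.transform import Rotation as Ro
def down(yaw):  # tool z down, tool y along world direction at angle yaw
    y=np.array([np.cos(yaw),np.sin(yaw),0]);z=np.array([0,0,-1.])
    return Ro.from_matrix(np.c_[np.cross(y,z),y,z]).as_rotvec()
E
python3 - <<'E'
from h import *
print(Ro.from_rotvec(manip.current_tool_rot()).as_matrix().round(2).tolist())
Y0=Ro.from_rotvec(manip.current_tool_rot()).as_matrix()[:,1];y0=np.arctan2(Y0[1],Y0[0]);print(y0)
for yaw in (0.15,0.15+np.pi):
    for p in [(.56,-.05,.33),(.53,.12,.33),(.6,-.25,.01)]:
        q=planner.solve_ik(p,down(yaw));print(round(yaw,2),p,None if q is None else np.round(q,2))
import json
obs={}
yaw=0.15 if abs(np.sin((0.15-y0)/2))<.7 else .15+np.pi
print("yaw",yaw)
for i,p in enumerate([(.57,-.13,.33),(.53,.06,.33)]):
    manip.move_ptp(p,down(yaw));pic,d=snapshot("wrist");cv2.imwrite(f"pics/w{i}.png",pic)
    m=camera_model("wrist");print("cam",(-np.array(m["R"]).T@m["t"]).round(3),"axis",np.array(m["R"])[2].round(2))
    for n in ("heater","stirrer","stop","plate"):
        for q in finder.spot_point("wrist",n)[:2]:
            print(n,np.round(q["uv"],1),round(q["conf"],2),at_z("wrist",q["uv"],.042 if n in("heater","stirrer") else 0).round(4))
    for n in ("plate",):
        for k,q in enumerate(finder.outline_of("wrist",n)[:3]):
            print(n,q["extent"],q["conf"],pic[q["mask"]].mean(0).round()); cs=cv2.findContours(q["mask"].astype(np.uint8),0,1)[0]
            c=max(cs,key=cv2.contourArea)[:,0]
            for z in (.016,):
                w=np.array([at_z("wrist",u,z)[:2] for u in c],np.float32)
                print(z,cv2.minAreaRect(w*1000))
print(manip.current_clock())
E
```

```text
[[0.93, 0.37, 0.0], [0.37, -0.93, -0.0], [0.0, 0.0, -1.0]]
-1.1950703601074346
0.15 (0.56, -0.05, 0.33) [-0.13 -0.    1.67 -0.    1.48 -0.28]
0.15 (0.53, 0.12, 0.33) [ 0.18 -0.04  1.7  -0.    1.48  0.03]
0.15 (0.6, -0.25, 0.01) [-0.43  0.39  1.82 -0.    0.94 -0.58]
3.29 (0.56, -0.05, 0.33) None
3.29 (0.53, 0.12, 0.33) None
3.29 (0.6, -0.25, 0.01) None
yaw 0.15
cam [ 0.56  -0.064  0.514] axis [ 0.04 -0.26 -0.97]
heater [230.7  62.9] 0.98 [0.4753 0.0146 0.042 ]
stirrer [358.8  71.7] 0.78 [0.6603 0.0313 0.042 ]
stop [276.3 181.1] 0.22 [ 0.5666 -0.1562  0.    ]
plate [395.7 222.6] 0.87 [ 0.7809 -0.1954  0.    ]
plate [274.1 184. ] 0.82 [ 0.5638 -0.1613  0.    ]
plate [126.9, 165.1, 208.5, 243.6] 0.91 [ 63. 113. 187.]
0.016 ((393.6840515136719, -221.12916564941406), (90.5884017944336, 126.2648696899414), 53.898406982421875)
plate [356.9, 197.5, 433.9, 248.8] 0.68 [ 63. 113. 186.]
0.016 ((774.783203125, -196.89956665039062), (131.31358337402344, 87.34402465820312), 1.9451578855514526)
plate [244.3, 142.6, 304.5, 221.0] 0.63 [245. 247. 248.]
0.016 ((562.9266357421875, -152.169921875), (86.6
[... 196 characters left out ...]
042 ]
stirrer [362.5 201. ] 0.94 [0.661  0.0302 0.042 ]
stop [296.3  66.8] 0.68 [0.5313 0.2182 0.    ]
plate [183.7 305.3] 0.83 [ 0.3866 -0.2265  0.    ]
plate [384.  318.6] 0.68 [ 0.7738 -0.2016  0.    ]
plate [353.2, 322.3, 410.1, 337.1] 0.7 [ 63. 111. 184.]
0.016 ((772.9645385742188, -219.7987518310547), (129.58871459960938, 42.184471130371094), 2.4998323917388916)
plate [251.2, 258.5, 304.7, 297.3] 0.63 [237. 241. 243.]
0.016 ((555.830810546875, -122.63882446289062), (84.51348114013672, 76.49545288085938), 11.843218803405762)
plate [175.8, 286.1, 207.8, 341.2] 0.63 [ 65. 110. 179.]
0.016 ((412.423828125, -271.5694580078125), (74.0031967163086, 39.45724105834961), 9.132671356201172)
4.675
```

View pics/w1.png

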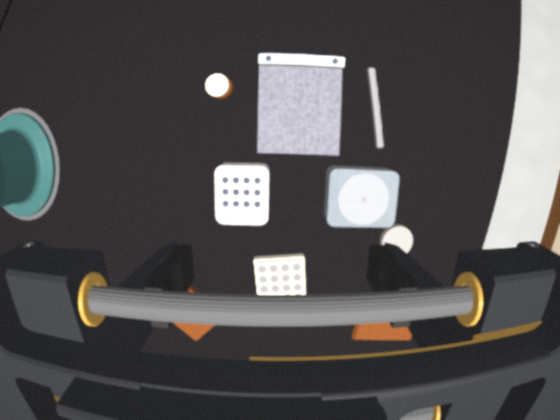

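View pics/w0.png

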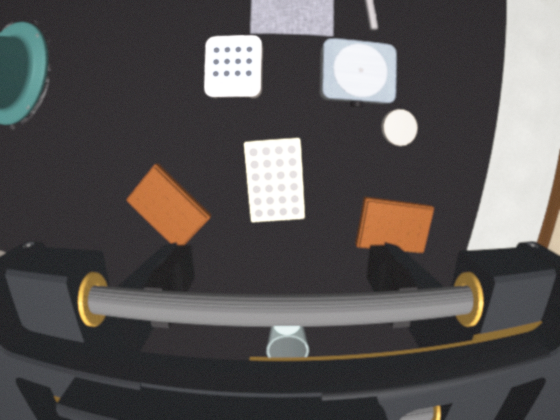

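w1 shows the mat (257–343, 66–155), the stop bar (257–345, 54–67), the heater (242,194), the stirrer (362,198) and the plate end (280,275). w0 shows the whole plate at (275,180). I'll fit the mat and top faces to get the station frame.

Run:
```python
from h import *
pic=cv2.imread("pics/w1.png")
g=cv2.medianBlur(cv2.cvtColor(pic,cv2.COLOR_BGR2GRAY),5)
def rect(mask,z,name):
    cs=cv2.findContours(mask.astype(np.uint8),0,1)[0];c=max(cs,key=cv2.contourArea)[:,0]
    w=np.array([at_z("wrist",u,z)[:2] for u in c],np.float32)*1000
    r=cv2.minAreaRect(w);print(name,np.round(r[0],1),np.round(r[1],1),round(np.radians(r[2]),3),round(np.radians(r[2]-90),3))
m=np.zeros(g.shape,bool);m[70:165,245:355]=1
m=cv2.morphologyEx((m&(g>85)&(g<225)).astype(np.uint8),cv2.MORPH_OPEN,np.ones((5,5)));rect(m,0,"mat")
m=np.zeros(g.shape,bool);m[45:66,245:355]=1;rect(m&(g>170),.022,"bar")
m=np.zeros(g.shape,bool);m[150:232,200:285]=1
m=cv2.morphologyEx((m&(g>200)).astype(np.uint8),cv2.MORPH_CLOSE,np.ones((9,9)));rect(m,.042,"heater")
m=np.zeros(g.shape,bool);m[150:226,310:405]=1
m=cv2.morphologyEx((m&(g>150)).astype(np.uint8),cv2.MORPH_CLOSE,np.ones((5,5)));rect(m,.042,"stirrer")
snapshot("wrist")
for n in("heater","stirrer"):
    q=finder.outline_of("wrist",n)
    if q: rect(q[0]["mask"],.042,n+"_net")
for r in (155,):print([at_z("wrist",u,0).round(3) for u in [(257,153.5),(340,156),(259,67),(343,68)]])
```

```text
mat [546.4 149.5] [133.7 139. ] 0.122 -1.448
bar [536.4 227.4] [129.3  19. ] 0.141 -1.43
heater [477.2  12. ] [81.5 91.1] 0.137 -1.434
stirrer [660.9  36.1] [110.6  87.8] 0.14 -1.431
heater_net [423.5 168.4] [33.1 41.9] 1.092 -0.479
stirrer_net [542.9 160. ] [122.6 145.7] 0.127 -1.444
[array([0.49 , 0.073, 0.   ]), array([0.622, 0.09 , 0.   ]), array([0.474, 0.21 , 0.   ]), array([0.604, 0.231, 0.   ])]
```

```bash
cat >> h.py <<'E'
A=0.137;O=np.array([.5625,.022])
def S(x,y,z): 
    c,s=np.cos(A),np.sin(A);return np.array([O[0]+c*x-s*y,O[1]+s*x+c*y,z])
def inv(p):
    c,s=np.cos(A),np.sin(A);d=np.asarray(p)[:2]-O;return np.array([c*d[0]+s*d[1],-s*d[0]+c*d[1]])
def plate_pose(name):
    """white plate from the wrist camera: outline chosen by colour, in the station frame"""
    pic,_=snapshot("wrist");cv2.imwrite(f"pics/{name}.png",pic)
    for q in finder.outline_of("wrist","plate"):
        b=pic[q["mask"]].mean(0)
        if b[0]<170: continue
        c=max(cv2.findContours(q["mask"].astype(np.uint8),0,1)[0],key=cv2.contourArea)[:,0]
        w=np.array([inv(at_z("wrist",u,.016)) for u in c],np.float32)*1000
        r=cv2.minAreaRect(w);a=r[2]-90 if r[2]>45 else r[2]
        print(name,"conf",round(q["conf"],2),"centre mm",np.round(r[0],1),"size",np.round(r[1],1),"rel yaw",round(np.radians(a),3))
E
python3 - <<'E'
from h import *
R=down(A-np.pi/2); py=-.1725
manip.move_ptp(S(-.105,py,.15),R); manip.gripper_to(1.0)
manip.movel(S(-.105,py,.008),vel=.12)
f0=np.array(manip.current_force())
manip.movel(S(-.0525,py,.008),vel=.04)
print("tcp",inv(manip.current_ee_pos()).round(4),manip.current_ee_pos()[2],"df",(np.array(manip.current_force())-f0).round(2))
manip.movel(S(-.0800,py,.008),vel=.1); manip.movel(S(-.09,py,.15),vel=.2)
manip.move_ptp(S(0,-.17,.33),down(A)); plate_pose("w2")
print(manip.current_clock())
E
```

```text
tcp [-0.0528 -0.1724] 0.007946288946229015 df [ 1.81 -0.6  -0.87]
w2 conf 0.57 centre mm [ -22.6 -174.1] size [ 86.6 130.7] rel yaw 0.078
11.6833
```

View pics/w2.png

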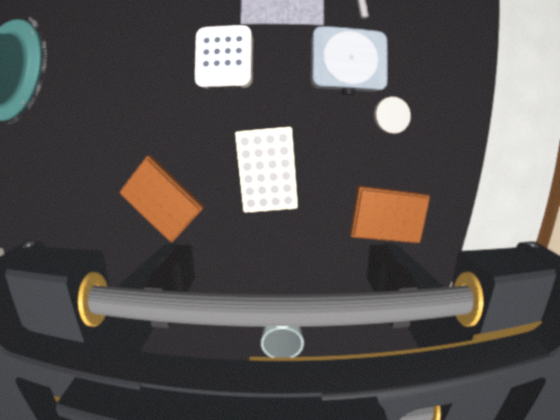

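The plate at (267,170) hasn't moved relative to the heater. I'll repeat the push, logging force and taking side views while in contact.

Run:
```python
from h import *
R=down(A-np.pi/2); py=-.1725
manip.move_ptp(S(-.095,py,.10),R); print("gap",manip.current_finger_gap())
manip.movel(S(-.095,py,.008),vel=.12)
f0=np.array(manip.current_force())
for x in (-.085,-.075,-.065,-.0525):
    manip.movel(S(x,py,.008),vel=.05); print(x,inv(manip.current_ee_pos()).round(4),(np.array(manip.current_force())-f0).round(2))
a=snapshot("side")[0];b=snapshot("top")[0]
ca=cv2.resize(a[120:240,220:380],None,fx=4,fy=4,interpolation=2)[:,:640]
cb=cv2.resize(b[120:300,240:420],None,fx=3,fy=3,interpolation=2)
cv2.imwrite("pics/dbg.png",cv2.resize(np.hstack([cv2.resize(ca,(640,480)),cv2.resize(cb,(480,480))]),(800,343)))
m=manip.current_tool_rot();print(Ro.from_rotvec(m).as_matrix().round(2).tolist(),manip.current_clock())
```

```text
gap 0.9985290537474154
-0.085 [-0.0841 -0.1728] [ 0.44 -0.63 -0.29]
-0.075 [-0.0746 -0.1725] [ 0.96  0.24 -0.36]
-0.065 [-0.0646 -0.1725] [-0.06 -0.21  0.82]
-0.0525 [-0.0521 -0.1725] [ 0.53 -0.03  0.43]
[[0.99, 0.14, -0.0], [0.14, -0.99, 0.0], [-0.0, -0.0, -1.0]] 15.4833
```

View pics/dbg.png

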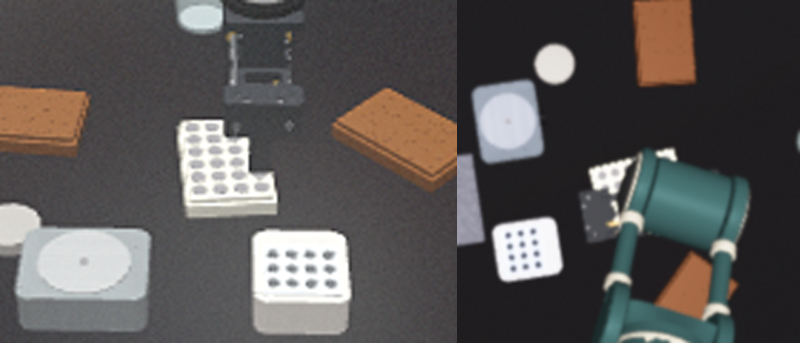

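The crop shows the black hand over the plate's upper-right corner, at about crop (250,150). I'll use side depth to find where the fingers really are.

Run:
```python
from h import *
pic,d=snapshot("side");m=camera_model("side");K=np.array(m["intrinsics"]);R=np.array(m["R"]);t=np.array(m["t"])
for p in [(-.0525,-.1725,.008),(-.0525,-.1725+.05,.008),(-.0525,-.1725-.05,.008)]:
    c=K@(R@S(*p)+t);print("proj",(c[:2]/c[2]).round(1))
v,u=np.mgrid[130:200:6,280:340:5]
z=d[v,u];X=np.einsum('ij,hwj->hwi',np.linalg.inv(K),np.dstack([u,v,np.ones_like(u)]))*z[...,None]
W=(X-t)@R
for i in range(len(v)):
    print(v[i,0],[f"{int(g)}:{int(1e3*inv(w)[0])},{int(1e3*inv(w)[1])},{int(1e3*w[2])}" for g,w in zip(pic[v[i],u[i]].mean(1),W[i])])
```

```text
proj [308.2 178.9]
proj [308.6 190.6]
proj [307.8 167.8]
130 ['72:30,-429,0', '121:14,-426,1', '162:-1,-414,9', '135:-16,-418,6', '63:-26,-133,191', '65:-38,-127,195', '63:-50,-130,193', '64:-62,-130,193', '58:-75,-133,192', '61:-87,-132,192', '61:-127,-428,0', '66:-142,-426,2']
136 ['65:29,-396,-1', '69:14,-392,1', '70:-1,-395,0', '72:-16,-392,1', '91:-32,-399,-2', '64:-38,-132,175', '63:-51,-131,175', '59:-63,-131,175', '74:-75,-127,178', '66:-109,-391,2', '61:-125,-394,1', '62:-140,-393,1']
142 ['59:28,-362,0', '70:13,-363,0', '73:-1,-364,-1', '69:-16,-359,2', '88:-32,-367,-3', '64:-39,-129,159', '66:-51,-130,158', '62:-64,-131,158', '70:-76,-131,158', '64:-108,-365,-1', '64:-123,-358,2', '65:-139,-365,-1']
148 ['69:28,-330,0', '73:13,-329,0', '70:-1,-330,0', '71:-16,-329,0', '83:-31,-329,1', '92:-39,-111,154', '61:-51,-123,145', '80:-64,-126,143', '89:-76,-112,153', '68:-106,-331,0', '64:-121,-326,3', '65:-137,-335,-2']
154 ['67:27,-298,0', '71:12,-299,0', '71:-1,-302,-1', '75:-16,-297,1', '96:-26,-86,154', '91:-38,-84,155', '94:-50,-84,155', '94:-62,-85,155', '93:-74,-85,154', '
[... 889 characters left out ...]
,1', '80:-114,-191,-3', '80:-127,-189,-1']
184 ['79:25,-158,0', '244:11,-139,16', '234:-2,-127,26', '224:-15,-132,22', '254:-29,-133,21', '198:-42,-129,25', '188:-55,-131,23', '240:-69,-139,16', '82:-84,-157,2', '80:-98,-158,1', '77:-112,-166,-5', '78:-126,-162,-1']
190 ['80:24,-133,0', '228:10,-117,13', '176:-2,-110,19', '175:-15,-115,15', '200:-29,-118,13', '220:-42,-116,14', '243:-55,-117,14', '255:-68,-113,17', '84:-83,-135,0', '85:-97,-136,-1', '85:-110,-133,1', '82:-124,-133,1']
196 ['84:23,-106,2', '88:10,-110,-1', '97:-2,-109,0', '92:-15,-104,4', '84:-29,-110,-1', '85:-42,-111,-1', '84:-56,-109,0', '85:-69,-108,0', '89:-82,-109,0', '82:-95,-107,1', '83:-109,-110,0', '85:-122,-109,0']
```

The depth puts the open fingertips about 40 mm above the commanded TCP height, so opening makes the tips recede. I'll touch the bench with the fingers beside the plate and set the push height from that contact.

Run:
```python
from h import *
py=-.1725
manip.movel(S(-.1,py,.008),vel=.15)
try: hit=manip.movel(S(-.1,py,-.045),vel=.025,until_force=4)
except manip.MotionError as e: print(e); hit=None
z=manip.current_ee_pos()[2];print("touch",hit,z,np.round(manip.current_force(),1),manip.current_clock())
```

```text
touch True -0.03848528135110003 [-0.5  0.8  4.8] 17.6417
```

Run:
```python
from h import *
py=-.1725;z=-.030
manip.movel(S(-.1,py,z),vel=.1)
f0=np.array(manip.current_force())
for x in (-.075,-.0525):
    manip.movel(S(x,py,z),vel=.05); print(x,inv(manip.current_ee_pos()).round(4),(np.array(manip.current_force())-f0).round(2))
manip.movel(S(-.08,py,z),vel=.1); manip.movel(S(-.09,py,.08),vel=.2)
manip.move_ptp(S(0,-.24,.28),down(A)); manip.gripper_to(.4); plate_pose("w3")
print(manip.current_clock())
```

```text
-0.075 [-0.0749 -0.1724] [0.11 0.5  1.23]
-0.0525 [-0.0521 -0.1726] [-0.39 -0.09  1.69]
w3 conf 0.61 centre mm [   1.4 -177. ] size [ 86.3 126.4] rel yaw 0.008
22.675
```

Run:
```python
from h import *
manip.move_ptp(S(.0014,-.285,.06),down(A))
hit=manip.movel(S(.0014,-.285,-.045),vel=.04,until_force=4)
zt=manip.current_ee_pos()[2];z=zt+.009;print("touch",hit,zt,"gap",manip.current_finger_gap())
open("z.txt","w").write(str(z))
if hit and z>-.02:
    manip.movel(S(.0014,-.285,z),vel=.1)
    f0=np.array(manip.current_force())
    manip.movel(S(0.0014,-.20,z),vel=.06)   # plate to about y -0.127
    print(inv(manip.current_ee_pos()).round(4),(np.array(manip.current_force())-f0).round(2))
    plate_pose("w4")
    snapshot("side")
print(manip.current_clock())
```

```text
touch True -0.03842230003320209 gap 0.4020452822095831
25.75
```

The touch height is the same at any opening, so this is a constant −38 mm bias in z. The body still clears the heater. Carrying on with the push.

Run:
```python
from h import *
z=-.0300
manip.movel(S(.0014,-.285,z),vel=.1)
f0=np.array(manip.current_force())
manip.movel(S(0.0014,-.20,z),vel=.06)
print(inv(manip.current_ee_pos()).round(4),(np.array(manip.current_force())-f0).round(2))
plate_pose("w4")
pic=cv2.imread("pics/w4.png")
print(manip.current_clock())
```

```text
[ 0.0015 -0.2002] [-1.07 -1.77  0.5 ]
w4 conf 0.94 centre mm [   2.  -131.2] size [ 84.2 112.5] rel yaw 0.0
27.6667
```

View pics/w4.png

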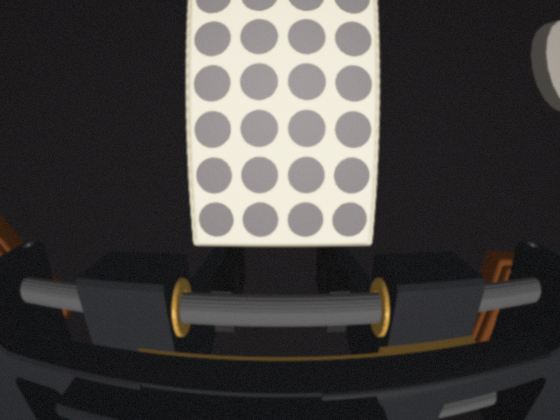

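The plate is square to the hand with both fingers behind it (rear edge at row 243). I'll take one overview to check it against the gap before entering.

Run:
```python
from h import *
z=-.03
manip.movel(S(.0014,-.215,z),vel=.1)
manip.movel(S(.0014,-.17,.26),vel=.3)
plate_pose("w5")
pic=cv2.imread("pics/w5.png");g=cv2.medianBlur(cv2.cvtColor(pic,cv2.COLOR_BGR2GRAY),3)
m=camera_model("wrist");K=m["intrinsics"]
def proj(X):
    c=np.array(m["R"])@X+m["t"];th=np.arctan2(np.hypot(c[0],c[1]),c[2]);n=c[:2]/np.hypot(c[0],c[1])
    return np.array([K[0][0]*n[0]*th+K[0][2],K[1][1]*n[1]*th+K[1][2]])
def edge(y,z,lo,hi,sgn):
    xs=np.arange(lo,hi,.0003)
    v=np.array([cv2.getRectSubPix(g,(1,1),tuple(map(float,proj(S(x,y,z)))))[0,0] for x in xs],float)
    v=cv2.GaussianBlur(v[None],(0,0),4)[0];gr=np.gradient(v)*sgn;return xs[gr.argmax()]*1000
ys=np.arange(-.028,.029,.008)
h=[edge(y,.042,-.062,-.025,-1) for y in ys];s=[edge(y,.042,.025,.062,1) for y in ys]
print("heater face",np.round(h,1));print("stirrer face",np.round(s,1))
print("fit",np.polyfit(ys*1000,h,1),np.polyfit(ys*1000,s,1))
ys=np.arange(-.18,-.08,.012)
l=[edge(y,.018,-.06,-.02,1) for y in ys];r=[edge(y,.018,.02,.06,-1) for y in ys]
print("plate L",np.round(l,1),"R",np.round(r,1));print(manip.current_clock())
```

```text
heater face [-44.6 -44.6 -44.6 -44.6 -44.3 -44.3 -44.3 -43.7]
stirrer face [43.9 43.9 44.2 44.2 44.2 44.2 44.5 44.2]
fit [ 1.33928571e-02 -4.43750000e+01] [7.58928571e-03 4.41625000e+01]
plate L [-41.7 -41.4 -41.4 -41.4 -41.7 -41.4 -41.4 -41.7 -41.7] R [44.3 44.3 44.6 44.3 44.  44.3 44.6 44.3 44.3]
29.1917
```

View pics/w5.png

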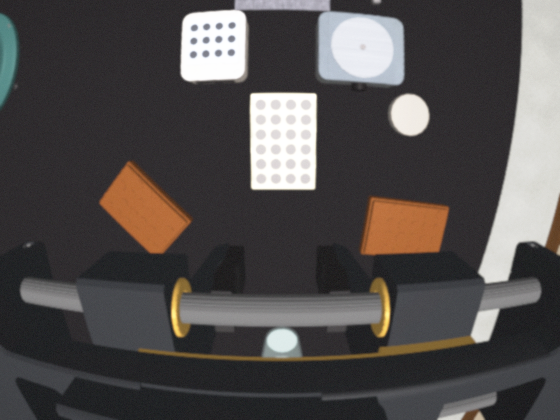

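Edge fits put the gap centre at −0.1 mm, with the station yaw about 0.13. The plate is about 2 mm to +x of the true centreline, so I'll push diagonally before the gap and then go straight.

```bash
sed -i 's/^A=0.137/A=0.130/' h.py
python3 - <<'E'
from h import *
z=-.03;R=down(A)
manip.movel(S(.0023,-.225,.0),rot=R,vel=.3)
manip.movel(S(.0023,-.225,z),vel=.1)
f0=np.array(manip.current_force())
for p in [(.0023,-.195),(0,-.150),(0,-.125),(0,-.1),(0,-.0725)]:
    h=manip.movel(S(*p,z),vel=.05,until_force=15);print(p,h,inv(manip.current_ee_pos()).round(4),(np.array(manip.current_force())-f0).round(2))
    if h: break
plate_pose("w6")
print(manip.current_clock())
E
```

```text
(0.0023, -0.195) False [ 0.0023 -0.1948] [ 0.46  0.44 -1.6 ]
(0, -0.15) False [ 0.   -0.15] [ 1.31  0.86 -1.43]
(0, -0.125) False [-1.000e-04 -1.245e-01] [1.19 0.38 0.02]
(0, -0.1) False [-0.     -0.0996] [ 1.09  0.81 -0.6 ]
(0, -0.0725) False [-0.     -0.0722] [ 1.91  0.64 -0.95]
w6 conf 0.94 centre mm [ 0.6 -3.3] size [ 83.8 112.2] rel yaw 0.003
34.575
```

View pics/w6.png

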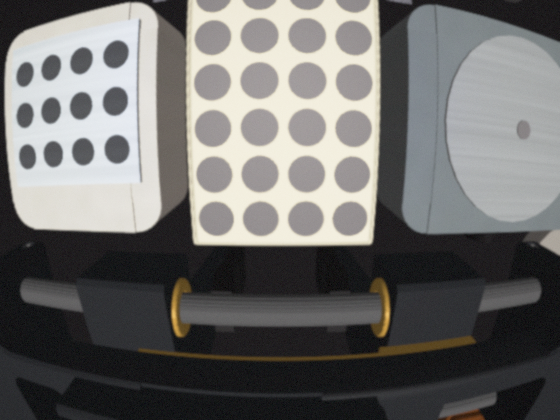

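The plate is cleanly in the gap between the heater (left) and the stirrer (right), and square. I'll push on to the stop bar.

Run:
```python
from h import *
z=-.03
f0=np.array(manip.current_force())
h=manip.movel(S(0,.050,z),vel=.06,until_force=15);print(h,inv(manip.current_ee_pos()).round(4),(np.array(manip.current_force())-f0).round(2))
if not h:
    h=manip.movel(S(0,.072,z),vel=.02,until_force=6);print(h,inv(manip.current_ee_pos()).round(4),(np.array(manip.current_force())-f0).round(2))
manip.movel(S(0,.04,z),vel=.1); manip.movel(S(0,.04,.20),vel=.3)
plate_pose("w7");print(manip.current_clock())
```

```text
False [0.     0.0499] [-0.34  0.49 -1.06]
True [-0.0003  0.0617] [ 0.19 -1.97  0.2 ]
w7 conf 0.97 centre mm [ -1.2 136.4] size [ 85.9 126.7] rel yaw 0.005
w7 conf 0.58 centre mm [ -1.3 140.2] size [155.5 129.1] rel yaw -0.015
38.8333
```

View pics/w7.png

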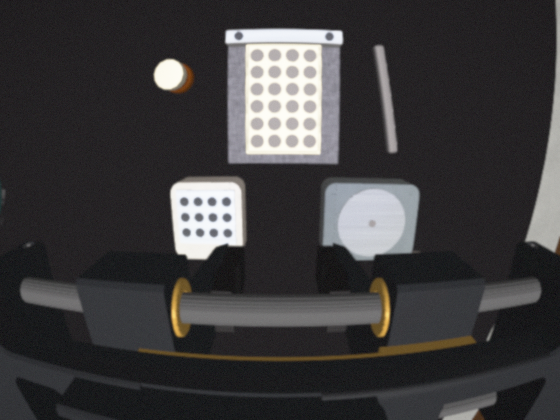

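The plate lies against the bar (plate end at row 44, bar foot at row 45). It's centred on the mat and square, the measured y is 136.4 mm, and the jar and pen are where they were. Handing in.

```bash
python3 -c "
from h import *
print(order.finish_job(),manip.current_clock())"
```

```text
the job is handed in; nothing more can be done
the job is handed in; nothing more can be done
```

The white plate went flat through the gap and now rests square against the stop bar, measured at station y 136.4 mm, 1 mm off the centreline and 0.005 rad from square; the job is handed in but returned no verdict.

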